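# Show the cleaned filter to the inspection camera

## Task

Switch on the inspection camera's ring light by pressing the green button on its grey control box right down, then take the grey glass filter out of the ceramic tray by its rim, without touching the glass. Hold it up to the camera for its picture: centred in front of the lens, 11 cm out from the face of the ring light, with the glass square to the lens. Finish while still holding it steady there, neither putting it down nor letting go; do not bump the camera, and leave the blower and the other things where they are.

Things in the scene. Friction and masses are not known exactly. Their poses are not given: they have to be found in the camera images.
- button_top (a point): centre of the top of the round green push button (head 36 mm across, top 70 mm above the table when up) on the grey ring-light control box (110 x 80 mm, 46 mm high; on the table's middle line, a little farther from the robot than the tray). It moves straight down 6 mm against a spring (1.5 N to start, 5 N fully down) and springs back when released
- light_button (a joint): travel of the green button: 0 m = up, 0.006 m = fully down; the light switches at 0.004
- tray: fixed white ceramic tray on the table, 170 mm (its x) by 250 mm (its y); inner floor 6 mm above the table, rim 8 mm wide and 13 mm high. Origin: centre of its underside. In it are the filter and the blower, side by side along its y, one in each half (either way), about 110 mm apart; along the tray's x the filter has over 30 mm free to the rim on both sides
- filter: the camera filter to be shown: round black rim, outer diameter 62 mm, 10 mm thick, rim wall 4.5 mm, with dark grey see-through glass in it; about 50 g. It lies flat on the tray's floor. Origin: centre of its underside; z is its axis (normal to the glass), pointing up at the start
- filter_center (a point): centre of the filter, 5 mm above its underside; axes as the filter's (z normal to the glass)
- filter_glass: the filter's grey glass: a 52 mm disc, 2 mm thick, sunk 4 mm inside the rim on both sides; fixed in the rim, not to be touched by the fingers. Origin as the filter's
- blower: dark grey silicone hand blower, standing upright in the tray: bulb 58 mm across at the widest and 74 mm high, with a thin red nozzle on top, 112 mm high in all. Origin: centre of its underside. Leave it
- camera: fixed stand of the inspection camera: aluminium base plate 130 x 120 x 10 mm, dark yoke 100 mm high; clamped in it a camera (grey body, black lens, ring light 84 mm across with a white face) that looks up 50 to 65 degrees above level, back towards the robot. Origin: on the table, 100 mm in front (-x) of the plate's middle; z up. It stands on the other side of the table's middle from the tray
- ring_light (a point): centre of the ring light's white front face; z is the lens axis, pointing out of the lens (obliquely up and towards the robot). The tilt of the camera varies and is clamped: do not turn it
- view_point (a point): where the centre of the filter has to be: on the lens axis, 110 mm in front of the ring light's face, in free air about 220 to 250 mm above the table; z is the lens axis, pointing away from the camera
- step_ring: black open ring without glass, 62 mm outside, 52 mm inside, 9 mm high, lying on the table nearer to the robot; looks like the filter but is empty. Origin: centre of its underside. Leave it
- lens: black camera lens standing on the table, 68 mm across, 78 mm high. Origin: centre of its underside. Leave it
- lens_cap: flat black lens cap on the table, 66 mm across, 10 mm thick. Origin: centre of its underside. Leave it
- hood: black conical lens hood standing on the table, mouth up, 92 mm across and 40 mm high. Origin: centre of its underside. Leave it
- lens_brush: small wooden lens brush lying on the table, 130 mm long (its x), 15 mm wide, 10 mm high. Origin: near its middle, on the underside. Leave it
There are look-alikes about, which are no part of the job. Leave any orange look-alike of the filter alone.

How it is judged:
On the way, in this order (a step that is already met when the one before it is completed fails the run):
1. the ring light's button is pressed down (value of joint light_button above 0.004 m), for 0.05 s.
2. the filter is lifted out of the tray in the fingers (height (world z) of filter_center above 0.05 m and contact force between the fingers and filter above 1 N), for 0.2 s.
At the end, for the whole second after the job is handed in: Filter gripped in free air (over 150 mm above the table, touching neither tray nor camera), centre within 15 mm of the view point 110 mm in front of the ring light on the lens axis, glass square to the lens within 0.17 rad, at rest (under 20 mm/s, 0.2 rad/s) (distance between filter_center and view_point below 0.015 m and angle between the z axis of filter and the z axis of ring_light, either way round below 0.17 rad and contact force between the fingers and filter above 1 N and contact force between filter and camera below 0.1 N and contact force between filter and tray below 0.1 N and height (world z) of filter_center above 0.15 m and linear speed of filter below 0.02 m/s and angular speed of filter below 0.2 rad/s); the arm keeps its last pose, push and grip.
It fails at once if the fingers touch the filter's glass (contact force between the fingers and filter_glass above 0.5 N).
It fails at once if the camera, its stand or its ring light is bumped (contact force between camera and anything else above 2 N).
It fails at once if the blower or another thing is moved by more than 20 mm (distance of any of blower, step_ring, lens, lens_cap, hood, lens_brush from where it was at the start of the episode above 0.02 m).
It also fails if it takes over 48 s, if anything falls off the work surface, if the arm or the gripper's body presses on something with over 40 N, if the wrist force passes 120 N, or if a joint passes its speed limit or range.

## Robot

A 6-joint arm with a two-finger parallel gripper is mounted at the origin on the work surface. World frame = base frame: x ahead of the robot, y to its left, z up, the work surface at z = 0. Lengths are in m, angles in rad, forces in N, time in s.
With the tool pointing down it reaches from about 0.225 to 0.875 m from the base axis. Payload 3.4 kg.
Tool frame: the origin (TCP) lies at the very end of the fingers, on their centre line; the grasp point (between the pads) lies 19 mm behind it; z points along the fingers, y is the direction in which the jaws open and shut (so a half turn about z gives the same grasp; the last joint's range is limited). The gripper opens to 85 mm and grips with 20 to 120 N. Pads are 22 mm wide; open, the fingers measure 114 mm over their backs; the gripper's body (76 mm by 85 mm) begins 54 mm behind the grasp point. The pads swing forward as they close: fully open they stand 13 mm farther back than shut.
Start: joints at [-1.292, 0.276, 1.505, -0, 1.361, -0.121], TCP at [0.224, -0.53, 0.231] pointing down, gripper open.
Joint ranges: [-2.89, 2.89], [-0.75, 2.08], [0.22, 2.7], [-1.18, 4.32], [0.11, 2.71], [-2.7, 2.7]. Speed limits (rad/s): [2.57, 2.57, 3.14, 3.14, 3.14, 3.14].

## Interface

Orientations are given as a unit quaternion [w, x, y, z].
In Python, from cell import sensors, viewer, workorder gives the robot as it stands.
- The arm moves only by the shell command python3 -m jog 'ROWS' [FORCE]. ROWS is JSON, a list of rows, each a list of 5 numbers: the opening, from 0 (shut) to 1 (fully open), then the shift along the tool's x, y, z in m, then the turn about the tool's z in rad. In form: [[gripper, tx, ty, tz, roll], ...]. A call has exactly 10 rows; each row shifts and turns the commanded pose from where the row before left it, along the tool's axes as they then stand; what a row does not reach is not made up. A row lasts 1/8 s, in which the tool goes at most 62.5 mm and 10.7 degrees, less where a joint would pass 70% of its speed; a pose out of reach is approached as far as the arm can. A call is refused whole if a number of a shift passes 0.0625 or a number of a turn 0.188, either way. A call with a gripper value outside its range is refused whole. The fingers move at their own pace and stop on an object; FORCE is the grip in N (left out, the last holds). Time passes only in rows, so rows that do not move let the fingers close, or fill a call up. It gives the time, the measured TCP pose, the force and the opening at its end, in the units of the state.
- sensors.observe(): the state, without advancing time (a new reading comes with each control period).
- viewer.get_image(name): name is "scene" or "top"; returns the picture (480x640x3 uint8, blue, green, red); there is no depth.
- viewer.calibration(name): a dict with "intrinsics" (3x3 intrinsics, pixels), "D" ([k1, k2, p1, p2, k3] as OpenCV has them; the pictures are not rectified), "R" (3x3) and "t" (3): a world point X has camera coordinates R X + t. Camera axes: x right, y down, z forward; pixel columns grow to the right and rows downward; lengths in m; the calibration is good to about 2 mm. A picture is of the moment at which its call begins. calibration takes no time and is no camera call.
- workorder.sign_off(): hands the job in, once; it reports no verdict.
Trained networks look in the newest picture that a camera, given by its name, has taken for a name from the list of things; names that differ only in an ending like _2 or _b are one class to them, and where a whole thing is asked for, a point or a joint stands for the part that bears it (a point fixed in the world has none). Each returns a list of dicts, best first, with "score" (0 to 1); they miss things now and then, are a little off and sometimes report something else, mostly with a low value. They report only what shows in the picture. A call takes as long as a camera call. They do not tell look-alikes from the thing itself.
- viewer.boxes_of(thing, camera): "bbox" ([left, top, right, bottom] in pixels, round what is visible of it).
- viewer.tip_of(thing, camera): "uv" ([column, row] in pixels: a listed point, or the origin of a listed thing).
The state is a dict: "time": time; "q": joint angles; "joint_vel": joint speeds; "effort": joint torques, N m; "tool_pos": TCP position; "ee_rot": TCP orientation; "ft_force": force on the tool from outside, world axes, zero at the start; "wrist_torque": the same for the moment, N m; "gripper_width": finger opening in m.
Only numpy, scipy, OpenCV 4.12 (cv2) and the standard library are available. Lean on these libraries where they do the work, as an engineer would, in place of code of your own. Each camera call takes 0.05 s, during which the arm holds its last target.

## Working session

There is one attempt and no reset: what is moved stays moved. The work goes in short steps, Python scripts to look and compute and a shell command to move; the robot and the scene stay as the last step left them, time stands still between calls to the robot, and variables do not carry over. Pictures are saved under pics/ and viewed, and the job is handed in when it is done.

```bash
ls; mkdir -p pics
python3 - <<'E'
from cell import sensors, viewer
import cv2, numpy as np
for n in ("scene","top"):
    im=viewer.get_image(n); cv2.imwrite(f"pics/{n}0.png",im)
    c=viewer.calibration(n); print(n,np.round(c["intrinsics"],1).tolist(),np.round(c["D"],3).tolist(),np.round(c["R"],3).tolist(),np.round(c["t"],3).tolist())
s=sensors.observe(); print({k:np.round(v,3).tolist() for k,v in s.items()})
E
```

```text
pics
scene [[555.2, 0.0, 306.5], [0.0, 555.2, 249.1], [0.0, 0.0, 1.0]] [0.056, 0.0, 0.0, 0.0, 0.0] [[0.815, 0.579, -0.006], [0.375, -0.535, -0.757], [-0.442, 0.615, -0.653]] [-0.442, -0.09, 1.665]
top [[572.9, 0.0, 324.1], [0.0, 572.9, 236.0], [0.0, 0.0, 1.0]] [-0.099, 0.0, 0.0, 0.0, 0.0] [[-0.014, -1.0, 0.001], [-0.989, 0.014, -0.149], [0.149, -0.003, -0.989]] [0.007, 0.549, 1.458]
{'time': 0.1, 'q': [-1.292, 0.277, 1.506, -0.0, 1.361, -0.121], 'joint_vel': [-0.001, -0.001, -0.003, -0.0, -0.001, -0.0], 'effort': [0.001, -41.77, -24.641, -0.0, 0.006, 0.0], 'tool_pos': [0.224, -0.529, 0.231], 'ee_rot': [-0.001, 0.98, 0.199, -0.0], 'ft_force': [-0.082, -0.141, -0.108], 'wrist_torque': [0.048, 0.013, 0.015], 'gripper_width': 0.085}
```

View pics/scene0.png

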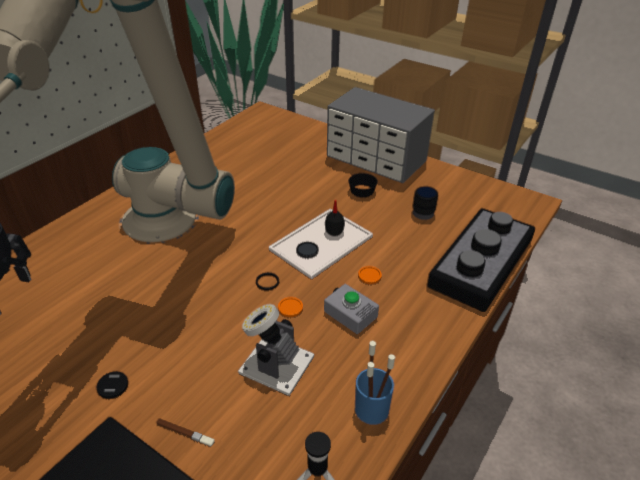

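View pics/top0.png

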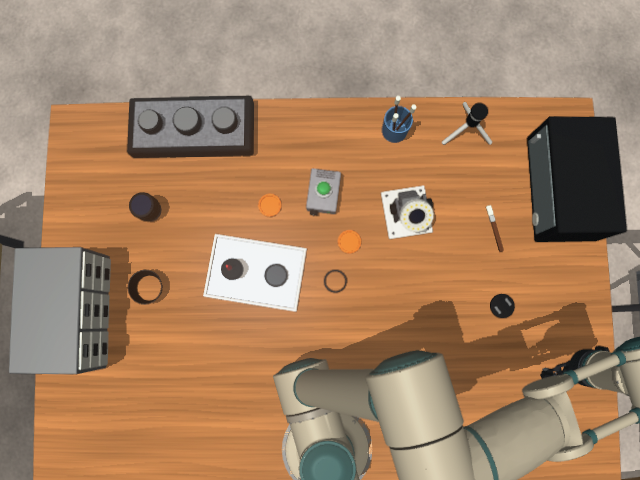

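```bash
cat > h.py <<'E'
import numpy as np, cv2
from cell import sensors, viewer
from scipy.optimize import least_squares
C={n:viewer.calibration(n) for n in("scene","top")}
def proj(n,X):
    c=C[n]; X=np.atleast_2d(np.asarray(X,float))
    return cv2.projectPoints(X,cv2.Rodrigues(np.array(c["R"]))[0],np.array(c["t"],float),np.array(c["intrinsics"]),np.array(c["D"],float))[0][:,0]
def ray(n,uv):
    c=C[n]; p=cv2.undistortPoints(np.array([[uv]],float),np.array(c["intrinsics"]),np.array(c["D"],float))[0,0]
    R=np.array(c["R"]); return -R.T@np.array(c["t"]), R.T@np.r_[p,1]
def onz(n,uv,z):
    o,d=ray(n,uv); return o+d*(z-o[2])/d[2]
def tri(a,b):
    return least_squares(lambda X:np.r_[proj("scene",X)[0]-a,proj("top",X)[0]-b],onz("top",b,.05)).x
E
python3 - <<'E'
from h import *
for n in C: viewer.get_image(n)
Z=dict(filter=0.006,step_ring=0,blower=.006,tray=0,camera=0,button_top=.07,filter_center=.011,ring_light=None,view_point=None,lens=0,hood=0)
for t in Z:
    u={}
    for n in C:
        u[n]=viewer.tip_of(t,n)
        for d in u[n][:3]:
            z=Z[t]; print(t,n,round(d["score"],2),np.round(d["uv"],1), np.round(onz(n,d["uv"],z),3) if z is not None else "")
    if u["scene"] and u["top"] and Z[t] is None or t=="button_top":
        try: X=tri(u["scene"][0]["uv"],u["top"][0]["uv"]); print("  tri",X.round(4))
        except Exception as e: print(e)
print(sensors.observe()["time"])
for n,(u,v),w in (("scene",(262,320),40),("top",(415,215),40),("scene",(307,250),40),("top",(276,275),40),("scene",(350,310),40),("top",(324,190),40)):
    im=cv2.imread(f"pics/{n}0.png")[v-w:v+w,u-w:u+w]; globals().setdefault("L",[]).append(cv2.resize(im,(266,266),interpolation=cv2.INTER_CUBIC))
cv2.imwrite("pics/crops.png",np.vstack([np.hstack(L[0::2]),np.hstack(L[1::2])]))
E
```

```text
filter scene 0.78 [370.2 278.2] [0.651 0.136 0.006]
filter scene 0.77 [291.7 311.1] [ 0.552 -0.076  0.006]
filter scene 0.73 [307.2 249.3] [0.449 0.136 0.006]
filter top 0.87 [353.  241.3] [ 0.538 -0.078  0.006]
filter top 0.81 [271.4 204.6] [0.642 0.14  0.006]
filter top 0.8 [276.5 277.2] [0.445 0.126 0.006]
step_ring scene 0.72 [269.5 280.1] [ 0.435 -0.016  0.   ]
step_ring scene 0.56 [256.8 316.4] [ 0.489 -0.135  0.   ]
step_ring top 0.63 [336.6 285.2] [ 0.422 -0.033  0.   ]
blower scene 0.76 [331.9 235.2] [0.471 0.227 0.006]
blower top 0.57 [233.  272.6] [0.459 0.242 0.006]
tray scene 0.65 [322.  241.2] [0.459 0.195 0.   ]
tray top 0.59 [256.8 273.8] [0.455 0.18  0.   ]
camera scene 0.65 [241.6 352.9] [ 0.532 -0.242  0.   ]
camera top 0.81 [415.  248.6] [ 0.517 -0.245  0.   ]
button_top scene 0.55 [348.2 293.6] [0.666 0.    0.07 ]
button_top top 0.6 [323.5 186. ] [ 0.676 -0.001  0.07 ]
  tri [ 0.6711 -0.0037  0.0772]
filter_center scene 0.82 [305.9 248.5] [0.447 0.132 0.011]
filter_center scene 0.71 [290.4 305.8] [ 0.542 -0.067  0.011]
filter_center scene 0.54 [369.6 273.9] [0.644 0.145 0.011]
filter_center top 0.67 [269.1 205.2] [0.639 0.146 0.011]
filter_center top 0.67 [351.  239.6] [ 0.542 -0.073  0.011]
filter_center top 0.63 [277.  272.3] [0.458 0.125 0.011]
ring_light scene 0.57 [255.6 318.1] 
ring_light top 0.7 [413.4 217.3] 
  tri [ 0.5753 -0.2258  0.1312]
view_point top 0.69 [426.6 236.7] 
lens scene 0.58 [421.4 212.9] [0.63  0.477 0.   ]
lens scene 0.37 [362.  189.4] [0.419 0.481 0.   ]
lens top 0.68 [149.6 208.9] [0.636 0.474 0.   ]
hood scene 0.72 [360.6 188.7] [0.413 0.482 0.   ]
hood scene 0.72 [265.  283.9] [ 0.434 -0.034  0.   ]
hood top 0.93 [150.7 286.1] [0.426 0.465 0.   ]
1.3
```

View pics/crops.png

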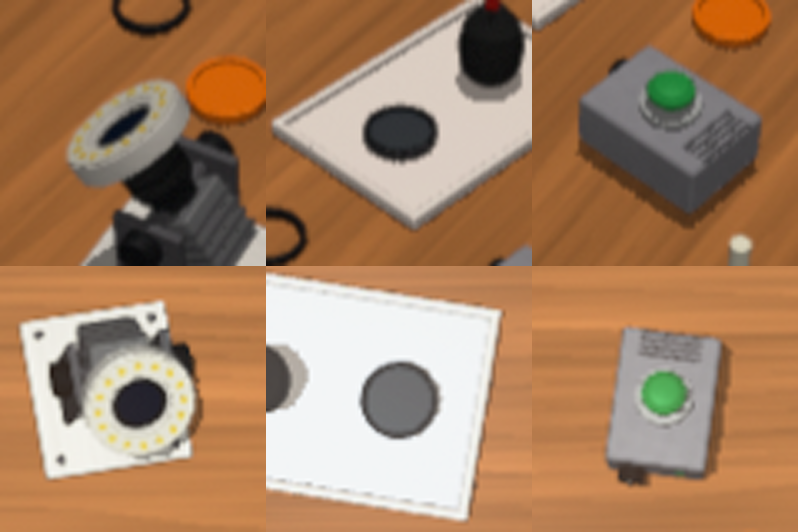

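Run:
```python
from h import *
a=cv2.imread("pics/scene0.png")[295:345,235:285]; b=cv2.imread("pics/top0.png")[190:240,390:440]
cv2.imwrite("pics/ring.png",np.hstack([cv2.resize(x,(400,400),interpolation=cv2.INTER_NEAREST) for x in(a,b)]))
# plate: white px in top image
im=cv2.imread("pics/top0.png"); 
def seg(im,box,f):
    u0,v0,u1,v1=box; m=np.zeros(im.shape[:2],np.uint8); hsv=cv2.cvtColor(im,cv2.COLOR_BGR2HSV); m[v0:v1,u0:u1]=f(hsv)[v0:v1,u0:u1]*255; return m
# filter in tray
m=seg(im,(258,258,296,296),lambda h:h[...,2]<150)
n,l,s,c=cv2.connectedComponentsWithStats(m); k=1+s[1:,4].argmax(); print("filter top",c[k],s[k]); print(onz("top",c[k],.0155))
ct=max(cv2.findContours(m,0,1)[0],key=cv2.contourArea); print(cv2.fitEllipse(ct))
ims=cv2.imread("pics/scene0.png"); m=seg(ims,(290,235,325,265),lambda h:h[...,2]<100)
n,l,s,c=cv2.connectedComponentsWithStats(m); k=1+s[1:,4].argmax(); print("filter scene",c[k],s[k],onz("scene",c[k],.011))
# green button
m=seg(im,(305,165,345,215),lambda h:(h[...,0]>45)&(h[...,0]<80)&(h[...,1]>100))
c=np.argwhere(m).mean(0)[::-1]; print("btn",c,onz("top",c,.067))
m=seg(ims,(330,280,370,310),lambda h:(h[...,0]>45)&(h[...,0]<80)&(h[...,1]>100))
c=np.argwhere(m).mean(0)[::-1]; print("btn",c,onz("scene",c,.066))
# box
for bb,uv in (("NL",(307+0.5,209)),): pass
m=seg(im,(300,160,350,220),lambda h:(h[...,1]<40)); cv2.imwrite("pics/m.png",m)
ct=max(cv2.findContours(m,0,1)[0],key=cv2.contourArea); r=cv2.minAreaRect(ct); P=cv2.boxPoints(r); print(r); print([onz("top",p,.046).round(3).tolist() for p in P])
m=seg(im,(195,225,315,320),lambda h:(h[...,1]<40)&(h[...,2]>150))
ct=max(cv2.findContours(m,0,1)[0],key=cv2.contourArea); r=cv2.minAreaRect(ct); P=cv2.boxPoints(r); print(r); print([onz("top",p,.013).round(3).tolist() for p in P])
```

```text
filter top [275.76886792 274.875     ] [264 264  24  23 424]
[0.45047182 0.12762145 0.0155    ]
((275.7746887207031, 274.8878173828125), (22.027624130249023, 22.74038314819336), 72.10838317871094)
filter scene [306.89547038 249.57491289] [296 242  22  16 287] [0.45203619 0.13001643 0.011     ]
btn [323.2295082  187.63934426] [ 0.67202891 -0.00071218  0.067     ]
btn [351.40769231 296.86923077] [ 0.67561637 -0.00130153  0.066     ]
((323.19000244140625, 190.6699981689453), (29.4156436920166, 41.43646240234375), 8.13010311126709)
[[0.62, 0.046, 0.046], [0.731, 0.029, 0.046], [0.718, -0.048, 0.046], [0.608, -0.03, 0.046]]
((254.5007781982422, 272.1201477050781), (94.47831726074219, 63.67017364501953), 9.090276718139648)
[[0.397, 0.321, 0.013], [0.564, 0.296, 0.013], [0.521, 0.047, 0.013], [0.355, 0.075, 0.013]]
```

View pics/ring.png

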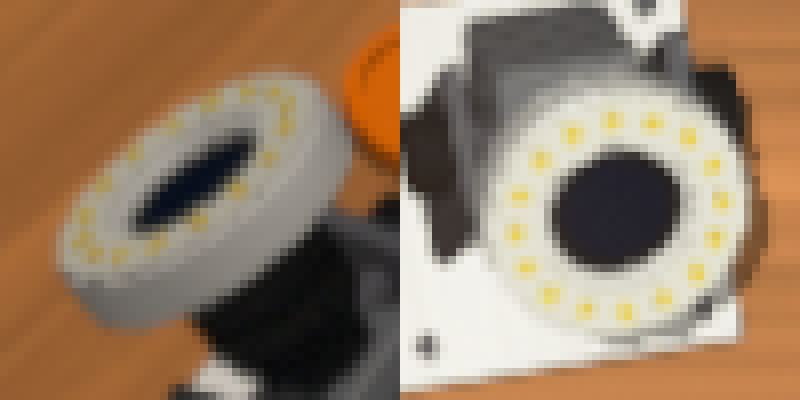

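Run:
```python
from h import *
T=[(614,120),(653,122),(690,136),(713,164),(725,201),(716,238),(697,272),(663,299),(627,313),(588,309),(550,295),(525,268),(517,233),(519,196),(541,160),(573,134)]
S=[(85,215),(103,183),(135,152),(173,126),(210,102),(248,92),(276,92),(291,104),(290,125),(270,157),(238,187),(199,222),(158,244),(120,255),(95,252),(81,240)]
T=[((x-400)/8-.5+390,y/8-.5+190) for x,y in T]; S=[(x/8-.5+235,y/8-.5+295) for x,y in S]
R=[ray("top",p) for p in T]+[ray("scene",p) for p in S]
def nrm(e,a): return np.array([np.cos(e)*np.cos(a),np.cos(e)*np.sin(a),np.sin(e)])
def f(p):
    c=p[:3]; n=nrm(p[3],p[4]); out=[]
    for o,d in R:
        X=o+d*((c-o)@n)/(d@n); out.append(np.linalg.norm(X-c)-p[5])
    return out
r=least_squares(f,[.575,-.226,.13,1,np.pi,.03]); p=r.x
J=r.jac; cov=np.linalg.inv(J.T@J)*2*r.cost/(len(R)-6)
print(p[:3].round(4),"elev",np.degrees(p[3]),"az",np.degrees(p[4]),"r",p[5],"rms",np.sqrt(np.mean(r.fun**2)),np.degrees(np.sqrt(np.diag(cov)[3:5])))
n=nrm(p[3],p[4]); print("view",p[:3]+.11*n,n)
print(proj("top",p[:3]+.11*n))
```

```text
[ 0.579  -0.2291  0.142 ] elev 55.35258655140969 az 187.6433898826686 r 0.03268647235342225 rms 0.0009408463148270547 [0.47101561 0.79381585]
view [ 0.51700233 -0.23743085  0.23251253] [-0.56347343 -0.07561776  0.82266618]
[[427.68878365 235.72648246]]
```

```bash
cat >> h.py <<'E'
from scipy.spatial.transform import Rotation as Ro
def go(x,y,z,az=None):
    s=sensors.observe(); w,a,b,c=s["ee_rot"]; R=Ro.from_quat([a,b,c,w]).as_matrix(); p=np.array(s["tool_pos"])
    d=R.T@(np.array([x,y,z])-p); cur=np.degrees(np.arctan2(R[1,0],R[0,0]))
    print("t",round(s["time"],2),"p",p.round(4),"az",round(cur,2),"tilt",np.degrees(np.arccos(-R[2,2])).round(2),"w",round(s["gripper_width"],4),"F",np.round(s["ft_force"],2))
    print("shift tool",d.round(4), "roll(rad)",None if az is None else round(np.radians(cur-az),4))
E
python3 -c "
from h import *
go(.672,-.001,.30); go(.672,-.001,.085,81.5)"
```

```text
t 1.3 p [ 0.2238 -0.5297  0.2313] az 22.91 tilt 0.01 w 0.0852 F [ 0.67  0.01 -0.04]
shift tool [ 0.6186 -0.3125 -0.0687] roll(rad) None
t 1.3 p [ 0.2238 -0.5297  0.2313] az 22.91 tilt 0.01 w 0.0852 F [ 0.67  0.01 -0.04]
shift tool [ 0.6186 -0.3126  0.1463] roll(rad) -1.0226
```

```bash
python3 -m jog '[[0,0.04,-0.02,-0.035,0],[0,0.04,-0.02,-0.034,0],[0,0.053,-0.027,0,0],[0,0.053,-0.027,0,0],[0,0.053,-0.027,0,0],[0,0.053,-0.027,0,0],[0,0.053,-0.027,0,0],[0,0.053,-0.027,0,0],[0,0.053,-0.027,0,0],[0,0.053,-0.027,0,0]]' 20
python3 -c "
from h import *
go(.672,-.001,.085,81.5)"
```

```text
time: 2.55
tool_pos: [0.5895, -0.0961, 0.3004]
ee_rot: [0.0, 0.98, 0.199, 0.0]
ft_force: [1.5, -0.4, -0.0]
gripper_width: 0.0002
t 2.55 p [ 0.5895 -0.0961  0.3004] az 22.92 tilt 0.05 w 0.0002 F [ 1.47 -0.36 -0.02]
shift tool [ 0.1129 -0.0556  0.2154] roll(rad) -1.0225
```

```bash
python3 -m jog '[[0,0.0376,-0.0185,0.02,0],[0,0.0376,-0.0185,0.02,0],[0,0.0377,-0.0186,0.02,0],[0,0,0,0.045,0],[0,0,0,0.045,0],[0,0,0,0.045,0],[0,0,0,0.0204,0],[0,0,0,0,0],[0,0,0,0,0],[0,0,0,0,0]]'
python3 -c "
from h import *
go(.672,-.001,.0635,81.5)
L=[]
for n,(u,v) in (('scene',(351,290)),('top',(324,185))):
    im=viewer.get_image(n)[v-40:v+40,u-40:u+40]; L.append(cv2.resize(im,(400,400),interpolation=cv2.INTER_CUBIC))
cv2.imwrite('pics/btn.png',np.hstack(L))
"
```

```text
time: 3.8
tool_pos: [0.6719, -0.0027, 0.0866]
ee_rot: [0.001, 0.98, 0.199, 0.002]
ft_force: [-0.5, 0.7, 1.0]
gripper_width: -0.0001
t 3.8 p [ 0.6719 -0.0027  0.0866] az 22.9 tilt 0.18 w -0.0001 F [-0.52  0.74  1.  ]
shift tool [ 0.0007 -0.0016  0.0231] roll(rad) -1.0227
```

View pics/btn.png

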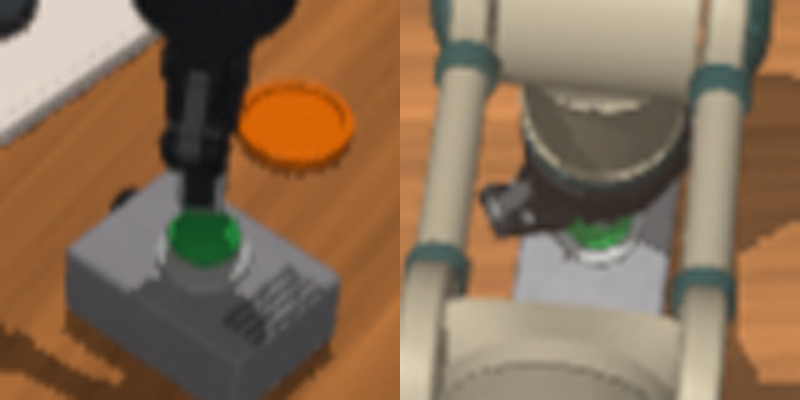

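```bash
python3 -m jog '[[0,0,0,0.012,0],[0,0,0,0.006,0],[0,0,0,0.003,0],[0,0,0,0.002,0],[0,0,0,0,0],[0,0,0,0,0],[0,0,0,0,0],[0,0,0,0,0],[0,0,0,0,0],[0,0,0,0,0]]'
python3 -c "
from h import *
go(.672,-.001,.0635,81.5)"
```

```text
time: 5.15
tool_pos: [0.6708, -0.0025, 0.064]
ee_rot: [0.0, 0.98, 0.199, 0.0]
ft_force: [-3.9, 0.4, 11.2]
gripper_width: -0.0005
t 5.15 p [ 0.6708 -0.0025  0.064 ] az 22.91 tilt 0.06 w -0.0005 F [-3.91  0.42 11.19]
shift tool [ 0.0017 -0.001   0.0005] roll(rad) -1.0226
```

```bash
python3 -m jog '[[0,0,0,-0.04,0],[0,0,0,-0.05,-0.17],[0.85,0,0,0,-0.17],[0.85,0,0,0,-0.17],[0.85,0,0,0,-0.17],[0.85,0,0,0,-0.17],[0.85,0,0,0,-0.17],[0.85,0.019,-0.047,0,0],[0.85,0.019,-0.047,0,0],[0.85,0.019,-0.047,0,0]]'
python3 -c "
from h import *
go(.451,.1285,.05,81.5)"
```

```text
time: 6.4
tool_pos: [0.5382, 0.0756, 0.1512]
ee_rot: [-0.0, 0.759, 0.652, -0.0]
ft_force: [1.2, -0.4, -0.2]
gripper_width: 0.0726
t 6.4 p [0.5382 0.0756 0.1512] az 81.32 tilt 0.07 w 0.0726 F [ 1.18 -0.4  -0.24]
shift tool [ 0.0391 -0.0941  0.1014] roll(rad) -0.0032
```

```bash
python3 -m jog '[[0.85,0.0195,-0.047,0,0],[0.85,0.0195,-0.047,0,0],[0.85,0,0,0.04,0],[0.85,0,0,0.04,0],[0.85,0,0,0.021,0],[0.85,0,0,0,0],[0.85,0,0,0,0],[0.85,0,0,0,0],[0.85,0,0,0,0],[0.85,0,0,0,0]]'
python3 -c "
from h import *
go(.451,.1285,.02,81.5)
L=[]
for n,(u,v) in (('scene',(307,245)),('top',(276,275))):
    im=viewer.get_image(n)[v-40:v+40,u-40:u+40]; L.append(cv2.resize(im,(400,400),interpolation=cv2.INTER_CUBIC))
cv2.imwrite('pics/grasp1.png',np.hstack(L))
"
```

```text
time: 7.65
tool_pos: [0.4532, 0.1277, 0.0513]
ee_rot: [0.0, 0.758, 0.652, 0.0]
ft_force: [-0.4, 0.1, -0.1]
gripper_width: 0.0727
t 7.65 p [0.4532 0.1277 0.0513] az 81.35 tilt 0.06 w 0.0727 F [-0.42  0.11 -0.05]
shift tool [ 0.0004 -0.0023  0.0313] roll(rad) -0.0027
```

View pics/grasp1.png

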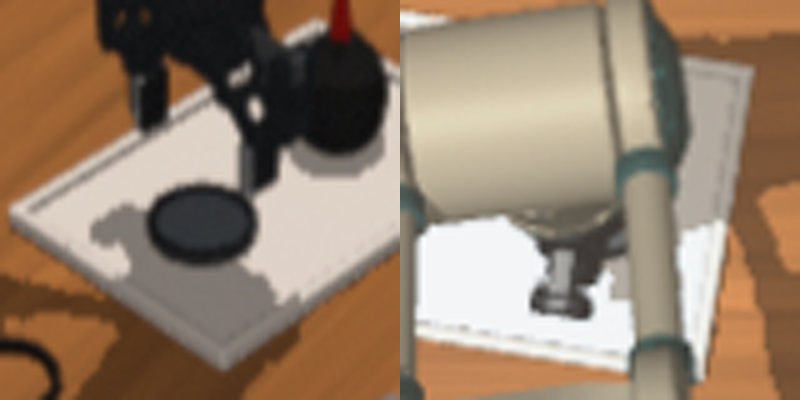

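```bash
python3 -m jog '[[0.85,0,-0.002,0.015,0],[0.85,0,0,0.015,0],[0.85,0,0,0.008,0],[0.85,0,0,0.004,0],[0.85,0,0,0.002,0],[0.85,0,0,0,0],[0.85,0,0,0,0],[0.85,0,0,0,0],[0.85,0,0,0,0],[0.85,0,0,0,0]]'
python3 -c "
from h import *
go(.451,.1285,.02,81.5)
L=[]
for n,(u,v) in (('scene',(307,245)),):
    im=viewer.get_image(n)[v-30:v+30,u-30:u+30]; L.append(cv2.resize(im,(600,600),interpolation=cv2.INTER_CUBIC))
cv2.imwrite('pics/grasp2.png',np.hstack(L))
"
```

```text
time: 9.0
tool_pos: [0.4509, 0.128, 0.0069]
ee_rot: [0.0, 0.758, 0.652, 0.0]
ft_force: [-0.6, -0.4, 0.4]
gripper_width: 0.0728
t 9.0 p [0.4509 0.128  0.0069] az 81.35 tilt 0.01 w 0.0728 F [-0.55 -0.42  0.38]
shift tool [ 0.0005 -0.     -0.0131] roll(rad) -0.0026
```

View pics/grasp2.png

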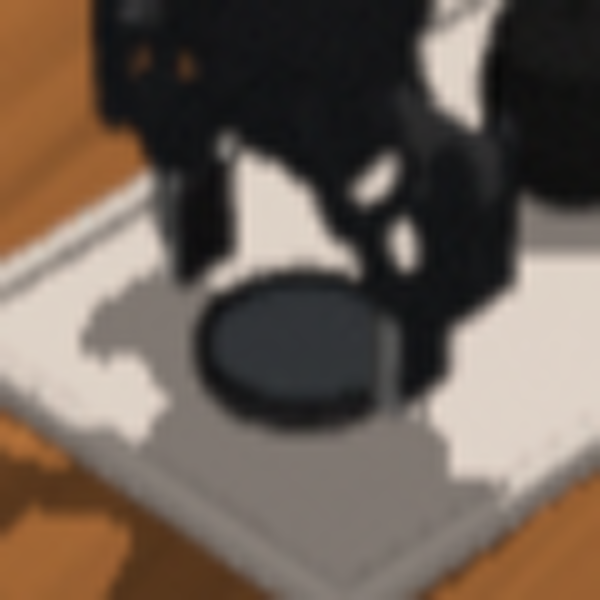

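```bash
python3 -m jog '[[0.8,0,0,0.002,0],[0.8,0,0,0.002,0],[0.8,0,0,0.002,0],[0.8,0,0,0,0],[0.8,0,0,0,0],[0.8,0,0,0,0],[0.8,0,0,0,0],[0.8,0,0,0,0],[0.8,0,0,0,0],[0.8,0,0,0,0]]'
python3 -c "
from h import *
go(.451,.1285,.0,81.5)"
```

```text
time: 10.3
tool_pos: [0.4509, 0.128, 0.0009]
ee_rot: [0.0, 0.758, 0.652, 0.0]
ft_force: [0.3, 0.3, -0.3]
gripper_width: 0.0684
t 10.3 p [0.4509 0.128  0.0009] az 81.35 tilt 0.01 w 0.0684 F [ 0.26  0.35 -0.31]
shift tool [ 0.0005 -0.      0.0009] roll(rad) -0.0026
```

```bash
python3 -m jog '[[0.8,0,0,0.0015,0],[0.8,0,0,0,0],[0.6,0,0,0,0],[0.6,0,0,0,0],[0.6,0,0,0,0],[0.6,0,0,0,0],[0.6,0,0,0,0],[0.6,0,0,0,0],[0.6,0,0,0,0],[0.6,0,0,0,0]]' 20
python3 -c "
from h import *
go(.451,.1285,.2,81.5)"
```

```text
time: 11.55
tool_pos: [0.4517, 0.1281, 0.0007]
ee_rot: [0.001, 0.758, 0.652, 0.001]
ft_force: [-1.9, -0.2, 10.9]
gripper_width: 0.061
t 11.55 p [0.4517 0.1281 0.0007] az 81.35 tilt 0.1 w 0.061 F [-1.89 -0.15 10.89]
shift tool [ 0.0004 -0.0004 -0.1993] roll(rad) -0.0026
```

```bash
python3 -m jog '[[0.6,0,0,-0.002,0],[0.6,0,0,-0.008,0],[0.6,0,0,-0.02,0],[0.6,0,0,-0.03,0],[0.6,0,0,-0.03,0],[0.6,0,0,-0.03,0],[0.6,0,0,-0.02,0],[0.6,0,0,0,0],[0.6,0,0,0,0],[0.6,0,0,0,0]]' 30
python3 -c "
from h import *
go(.588,-.005,.11,-8.7)
for n in C: cv2.imwrite(f'pics/lift_{n}.png',viewer.get_image(n))
a=cv2.imread('pics/lift_scene.png')[130:280,230:380]
cv2.imwrite('pics/lift.png',cv2.resize(a,(600,600)))
"
```

```text
time: 12.8
tool_pos: [0.45, 0.1279, 0.1382]
ee_rot: [-0.001, 0.758, 0.652, -0.001]
ft_force: [0.7, -0.7, -0.3]
gripper_width: 0.0606
t 12.8 p [0.45   0.1279 0.1382] az 81.35 tilt 0.14 w 0.0606 F [ 0.7  -0.68 -0.33]
shift tool [-0.1106  0.1565  0.028 ] roll(rad) 1.5716
```

View pics/lift.png

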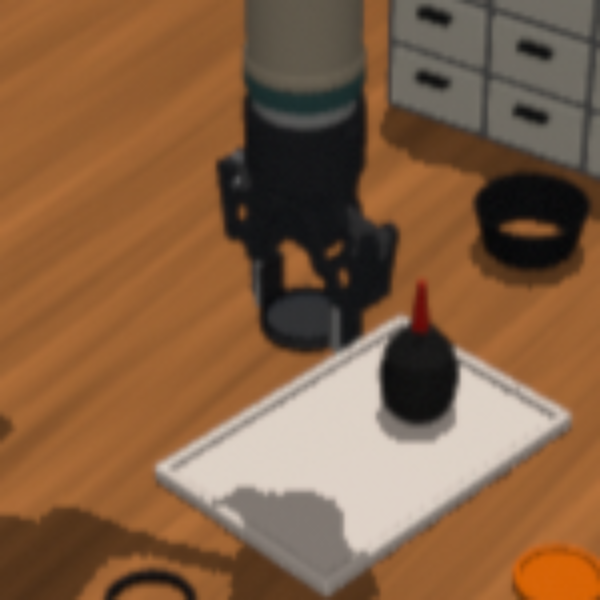

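```bash
python3 -m jog '[[0.6,-0.0276,0.0391,0,0],[0.6,-0.0276,0.0391,0,0],[0.6,-0.0277,0.0391,0,0],[0.6,-0.0277,0.0391,0,0],[0.6,0,0,0,0.175],[0.6,0,0,0,0.175],[0.6,0,0,0,0.175],[0.6,0,0,0,0.175],[0.6,0,0,0,0.175],[0.6,0,0,0,0.175]]'
python3 - <<'E'
from h import *
go(.588,-.005,.07,-8.7)
for p in ((324.4,300),(344.9,284.1),(378.6,306.7),(358.4,323.5)): print(onz("scene",p,.046).round(4))
E
python3 -c "
import cv2,numpy as np
a=cv2.imread('pics/scene0.png')[275:335,315:390];b=cv2.imread('pics/top0.png')[160:220,287:362]
cv2.imwrite('pics/box.png',np.vstack([cv2.resize(x,(600,480)[0:2],interpolation=cv2.INTER_NEAREST)[:300+180] for x in (a,)]+[]))
cv2.imwrite('pics/box2.png',cv2.resize(b,(600,480),interpolation=cv2.INTER_NEAREST))"
```

```text
time: 14.15
tool_pos: [0.5886, -0.0049, 0.1386]
ee_rot: [-0.0, 0.983, 0.181, -0.001]
ft_force: [-0.3, -0.5, -0.9]
gripper_width: 0.0606
t 14.15 p [ 0.5886 -0.0049  0.1386] az 20.86 tilt 0.08 w 0.0606 F [-0.3  -0.5  -0.94]
shift tool [-0.0005 -0.      0.0686] roll(rad) 0.5158
[ 0.6183 -0.0307  0.046 ]
[0.6294 0.0442 0.046 ]
[0.7362 0.0254 0.046 ]
[ 0.7245 -0.0477  0.046 ]
```

View pics/box.png

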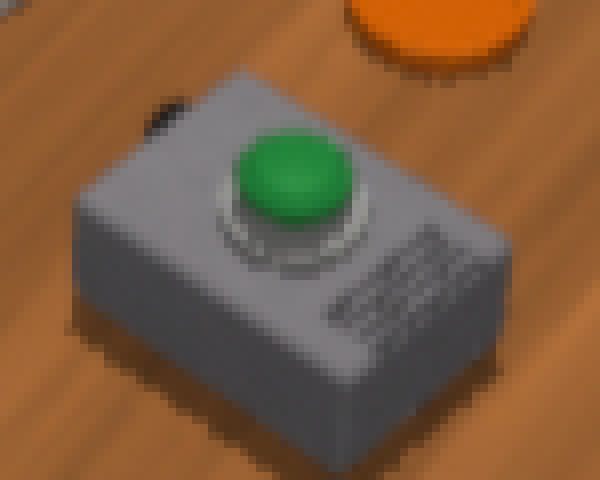

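View pics/box2.png

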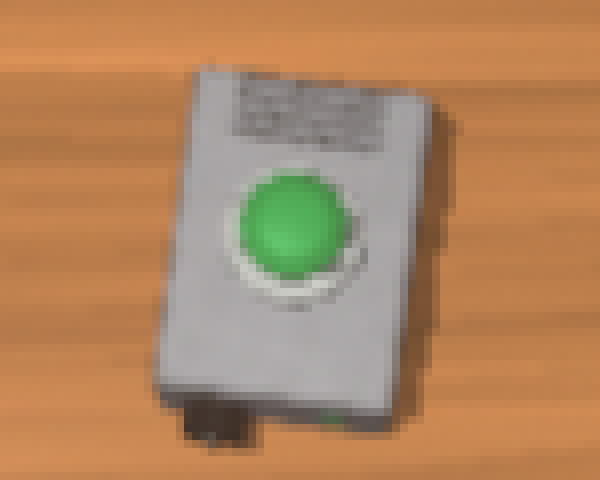

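```bash
python3 -m jog '[[0.6,0,0,0,0.172],[0.6,0,0,0,0.172],[0.6,0,0,0,0.172],[0.6,0.008,-0.0033,0.025,0],[0.6,0,0,0.035,0],[0.6,0,0,0.022,0],[0.6,0,0,0.005,0],[0.6,0,0,0,0],[0.6,0,0,0,0],[0.6,0,0,0,0]]' 20
python3 -c "
from h import *
go(.597,-.003,.0255,-8.7)
for n in C: cv2.imwrite(f'pics/pre_{n}.png',viewer.get_image(n))
a=cv2.imread('pics/pre_scene.png')[240:340,280:380]; b=cv2.imread('pics/pre_top.png')[160:260,274:374]
cv2.imwrite('pics/pre.png',np.hstack([cv2.resize(a,(400,400)),cv2.resize(b,(400,400))]))
"
```

```text
time: 15.4
tool_pos: [0.598, -0.0028, 0.0534]
ee_rot: [0.0, 0.997, -0.073, 0.001]
ft_force: [-0.8, -0.0, 1.1]
gripper_width: 0.0606
t 15.4 p [ 0.598  -0.0028  0.0534] az -8.38 tilt 0.12 w 0.0606 F [-0.8  -0.02  1.11]
shift tool [-0.001   0.0003  0.0279] roll(rad) 0.0057
```

View pics/pre.png

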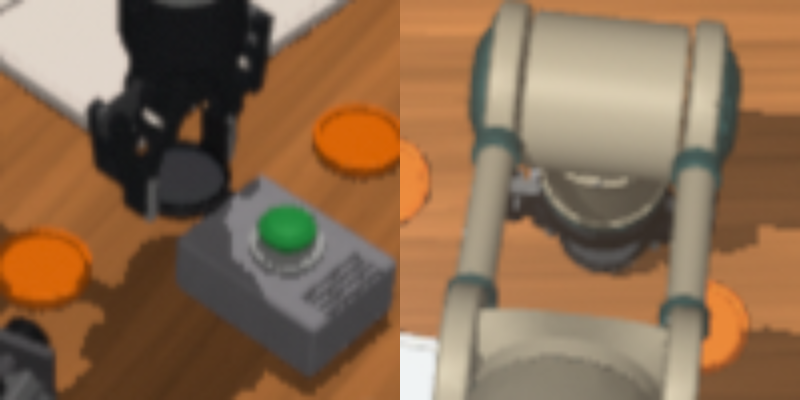

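```bash
python3 -m jog '[[0.6,0,0,0.006,0],[0.6,0,0,0.004,0],[0.6,0,0,0.002,0],[0.6,0,0,0.002,0],[0.6,0,0,0.002,0],[0.6,0,0,0.002,0],[0.6,0,0,0.002,0],[0.6,0,0,0,0],[0.6,0,0,0,0],[0.6,0,0,0,0]]' 20
python3 -c "
from h import *
go(.597,-.003,.0255,-8.7)
for n in ['scene']: cv2.imwrite(f'pics/piv_{n}.png',viewer.get_image(n))
a=cv2.imread('pics/piv_scene.png')[250:320,290:360]
cv2.imwrite('pics/piv.png',np.hstack([cv2.resize(a,(560,560))]))
"
```

```text
time: 16.75
tool_pos: [0.5961, -0.0033, 0.0329]
ee_rot: [0.001, 0.997, -0.073, -0.001]
ft_force: [-4.2, -1.4, 5.6]
gripper_width: 0.0608
t 16.75 p [ 0.5961 -0.0033  0.0329] az -8.37 tilt 0.13 w 0.0608 F [-4.18 -1.38  5.57]
shift tool [ 0.0008 -0.0004  0.0074] roll(rad) 0.0058
```

View pics/piv.png

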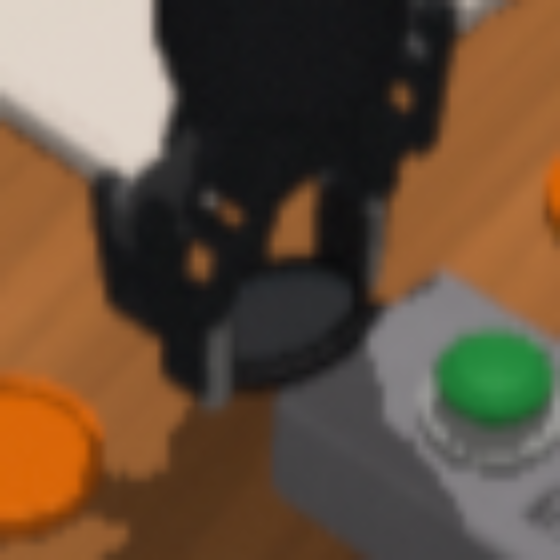

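```bash
python3 -m jog '[[0.6,0,0,0.002,0],[0.6,0,0,0.002,0],[0.6,0,0,0.002,0],[0.6,0,0,0.002,0],[0.6,0,0,0,0],[0.6,0,0,0,0],[0.6,0,0,0,0],[0.6,0,0,0,0],[0.6,0,0,0,0],[0.6,0,0,0,0]]' 20
python3 -c "
from h import *
go(.597,-.003,.0255,-8.7)
for n in ['scene']: cv2.imwrite(f'pics/piv2_{n}.png',viewer.get_image(n))
a=cv2.imread('pics/piv2_scene.png')[250:320,290:360]
cv2.imwrite('pics/piv2.png',np.hstack([cv2.resize(a,(560,560))]))
"
```

```text
time: 18.05
tool_pos: [0.5972, -0.0027, 0.0243]
ee_rot: [0.0, 0.997, -0.073, -0.0]
ft_force: [-2.7, -1.9, 2.2]
gripper_width: 0.0603
t 18.05 p [ 0.5972 -0.0027  0.0243] az -8.38 tilt 0.01 w 0.0603 F [-2.69 -1.94  2.18]
shift tool [-0.0002  0.0003 -0.0012] roll(rad) 0.0056
```

View pics/piv2.png

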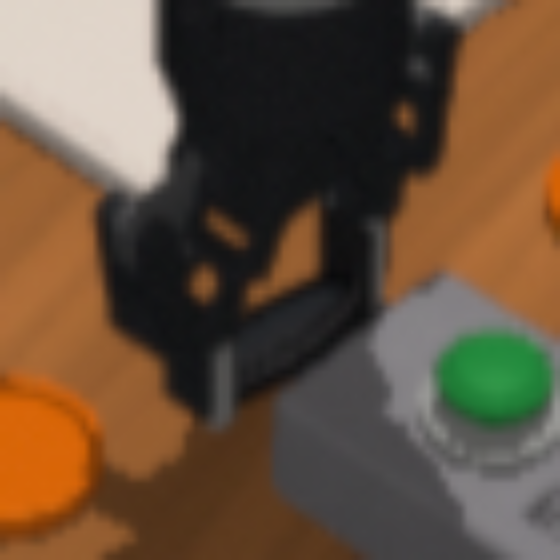

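```bash
python3 -m jog '[[0.5,0,0,0,0],[0.5,0,0,0,0],[0.5,0,0,-0.005,0],[0.5,0,0,-0.015,0],[0.5,0,0,-0.03,0],[0.5,0,0,-0.045,0],[0.5,0,0,-0.045,0],[0.5,0,0,-0.045,0],[0.5,0,0,-0.035,0],[0.5,0,0,-0.015,0]]' 50
python3 -c "
from h import *
go(.517,-.2374,.2225,7.6)
for n in ['scene']: cv2.imwrite(f'pics/up_{n}.png',viewer.get_image(n))
a=cv2.imread('pics/up_scene.png')[140:260,270:390]
cv2.imwrite('pics/up.png',np.hstack([cv2.resize(a,(600,600))]))
"
```

```text
time: 19.35
tool_pos: [0.5986, -0.0027, 0.2628]
ee_rot: [-0.0, 0.997, -0.073, 0.003]
ft_force: [0.2, 0.8, -1.3]
gripper_width: 0.0592
t 19.35 p [ 0.5986 -0.0027  0.2628] az -8.36 tilt 0.35 w 0.0592 F [ 0.16  0.77 -1.34]
shift tool [-0.0469  0.2441  0.0399] roll(rad) -0.2786
```

View pics/up.png

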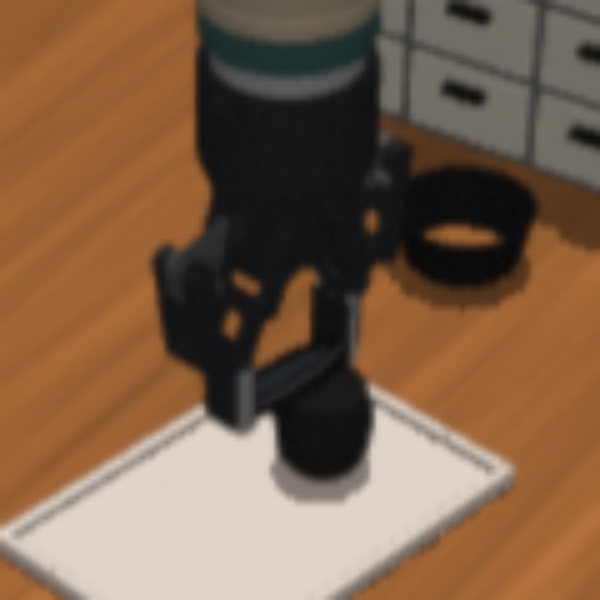

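```bash
python3 -m jog '[[0.5,-0.0094,0.0488,0,0],[0.5,-0.0094,0.0488,0,0],[0.5,-0.0094,0.0488,0,0],[0.5,-0.0094,0.0488,0,0],[0.5,-0.0093,0.0488,0,0],[0.5,0,0,0,-0.14],[0.5,0,0,0,-0.139],[0.5,0,0,0.02,0],[0.5,0,0,0.015,0],[0.5,0,0,0.005,0]]'
python3 -c "
from h import *
go(.517,-.2374,.2225,7.6)
for n in C: cv2.imwrite(f'pics/v_{n}.png',viewer.get_image(n))
a=cv2.imread('pics/v_scene.png')[230:350,200:320];b=cv2.imread('pics/v_top.png')[170:290,360:480]
cv2.imwrite('pics/v.png',np.hstack([cv2.resize(x,(400,400),interpolation=2) for x in (a,b)]))
"
```

```text
time: 20.65
tool_pos: [0.5145, -0.2367, 0.2173]
ee_rot: [-0.001, 0.998, 0.066, -0.001]
ft_force: [-0.2, -0.2, 0.3]
gripper_width: 0.059
t 20.65 p [ 0.5145 -0.2367  0.2173] az 7.61 tilt 0.21 w 0.059 F [-0.23 -0.18  0.33]
shift tool [ 0.0024  0.001  -0.0052] roll(rad) 0.0001
```

View pics/v.png

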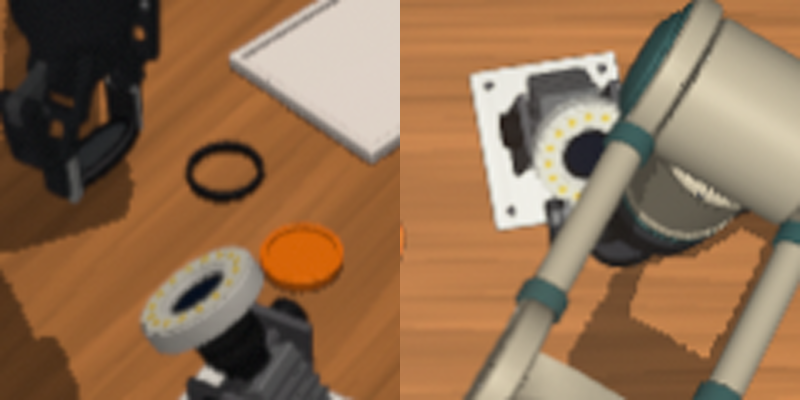

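```bash
python3 -m jog '[[0.5,0.002,0.001,-0.004,0],[0.5,0,0,0,0],[0.5,0,0,0,0],[0.5,0,0,0,0],[0.5,0,0,0,0],[0.5,0,0,0,0],[0.5,0,0,0,0],[0.5,0,0,0,0],[0.5,0,0,0,0],[0.5,0,0,0,0]]'
python3 - <<'E'
from h import *
go(.517,-.2374,.2225,7.6)
im=viewer.get_image("scene"); cv2.imwrite('pics/w_scene.png',im)
P=np.array([.517,-.2374,.2325])
print(proj("scene",P))
sc=10; u0,v0=205,245; a=cv2.resize(im[v0:v0+60,u0:u0+60],(600,600),interpolation=cv2.INTER_CUBIC)
a=np.clip(a.astype(float)*2.0,0,255).astype(np.uint8); raw=a.copy()
# overlay of model at several tilts (outer rim top circle)
for th,col in ((25,(0,0,255)),(34.65,(0,255,0)),(45,(255,0,0))):
    t=np.radians(th); az=np.radians(187.6); n=np.array([np.sin(t)*np.cos(az),np.sin(t)*np.sin(az),np.cos(t)])
    e=np.array([-np.sin(az),np.cos(az),0]); f=np.cross(n,e); k=np.linspace(0,2*np.pi,120)
    X=P+.005*n+.026*(np.cos(k)[:,None]*e+np.sin(k)[:,None]*f)
    uv=((proj("scene",X)-[u0,v0]+.5)*sc).astype(int); cv2.polylines(a,[uv],True,col,1)
cv2.imwrite('pics/w.png',a); cv2.imwrite('pics/wr.png',raw)
E
```

```text
time: 22.0
tool_pos: [0.5175, -0.2381, 0.2234]
ee_rot: [0.0, 0.998, 0.066, 0.0]
ft_force: [-0.6, -0.1, -0.8]
gripper_width: 0.0595
t 22.0 p [ 0.5175 -0.2381  0.2234] az 7.61 tilt 0.01 w 0.0595 F [-0.61 -0.07 -0.76]
shift tool [-0.0004 -0.0007  0.0009] roll(rad) 0.0002
[[228.35884175 275.73489552]]
```

View pics/w.png

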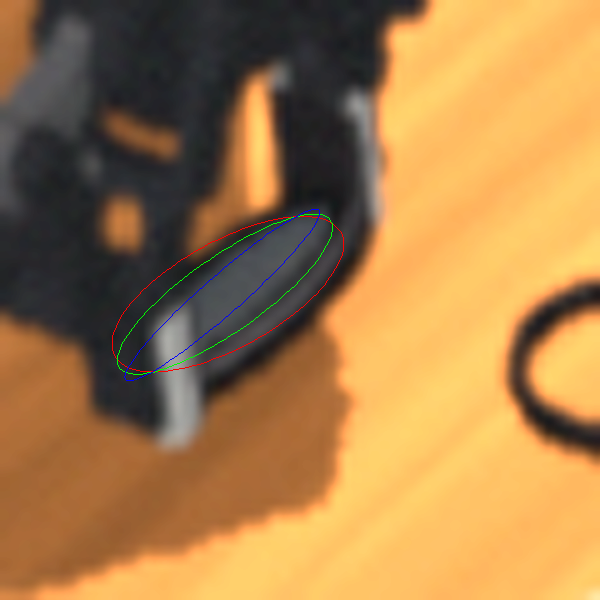

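View pics/wr.png

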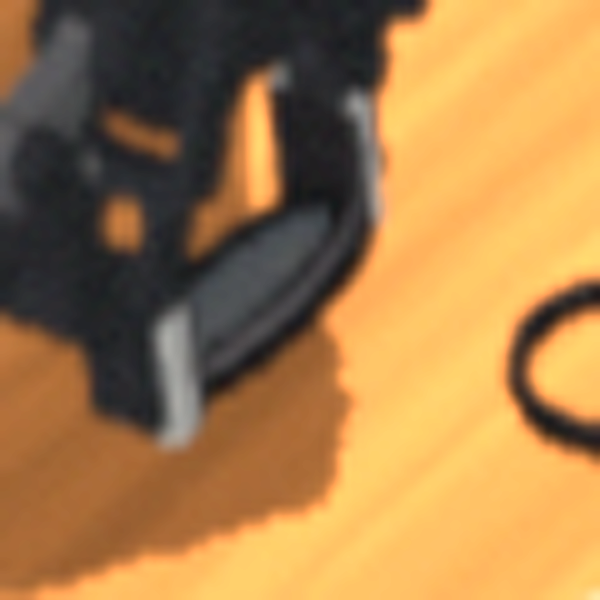

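Run:
```python
from h import *
im=cv2.imread('pics/w_scene.png'); P=np.array([.5175,-.2381,.2334])
sc=10; u0,v0=212,258; out=[]
for th in (28,34.65,41):
    a=cv2.resize(im[v0:v0+40,u0:u0+40],(400,400),interpolation=cv2.INTER_CUBIC)
    a=np.clip(a.astype(float)*2.5,0,255).astype(np.uint8)
    t=np.radians(th); az=np.radians(187.6); n=np.array([np.sin(t)*np.cos(az),np.sin(t)*np.sin(az),np.cos(t)])
    e=np.array([-np.sin(az),np.cos(az),0]); f=np.cross(n,e); k=np.linspace(0,2*np.pi,120)
    for h,r,col in ((.005,.031,(0,255,0)),(.005,.0265,(0,255,255)),(.001,.0265,(255,255,0)),(-.005,.031,(0,0,255))):
        X=P+h*n+r*(np.cos(k)[:,None]*e+np.sin(k)[:,None]*f)
        cv2.polylines(a,[((proj("scene",X)-[u0,v0]+.5)*sc).astype(int)],True,col,1)
    out.append(cv2.resize(a[:,60:],(260,306),interpolation=3))
cv2.imwrite('pics/w3.png',cv2.resize(np.hstack(out),(798,313*1)))
cv2.imwrite('pics/w3.png',np.hstack(out))
```

```text
(no output)
```

View pics/w3.png

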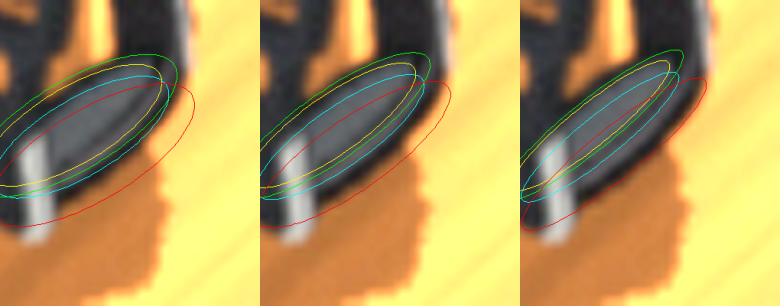

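Run:
```python
from h import *
im=cv2.imread('pics/w_scene.png').astype(float)
r=im[...,2]  # red channel
np.set_printoptions(linewidth=200)
print(r[262:288,222:246].astype(int))
```

```text
[[ 21  22  19  17  29  59  93 112 154 146  98  35  15  16  16  17  17  18  25  48  80 115 147 149]
 [ 21  22  18  21  36  67  90 108 149 145 108  40  14  16  15  14  15  17  24  44  86 129 148 149]
 [ 22  21  21  29  50  78  88 103 144 140 100  36  12  13  10  12  13  16  25  42  84 125 146 149]
 [ 23  24  37  59  72  83  85  96 123 114  70  26  15  18  18  19  10  18  28  37  81 118 147 154]
 [ 21  25  51  82  85  83  78  74  69  45  28  21  26  28  29  28  14  24  30  33  76 121 150 156]
 [ 19  28  56  83  82  71  54  36  26  21  25  30  36  37  35  30  19  28  29  30  77 134 154 155]
 [ 19  33  62  80  69  46  25  17  22  31  36  37  39  39  37  27  25  32  25  37  92 148 155 151]
 [ 19  35  64  65  45  23  21  27  31  37  38  39  40  38  35  27  32  29  24  50 110 149 151 146]
 [ 18  30  48  34  21  23  31  37  38  38  39  41  41  34  27  32  34  22  24  69 130 148 145 141]
 [ 17  17  20  17  22  31  36  38  38  41  42  42  37  26  30  36  26  17  43  97 142 144 140 140]
 [ 16  14  17  22  31  35  39  40  39  40  39  37  29  27  35  30  17  30  75 123 141 140 139 141]
 [ 17  18  
[... 774 characters left out ...]
8 155]
 [ 82  70  47  33  37  34  24  17  23  39  61  74  76  76  79  82  94 128 154 157 158 158 156 154]
 [ 81  71  51  32  24  18  21  37  51  62  74  76  77  78  81  85 103 149 157 157 156 156 155 155]
 [ 81  75  59  24  17  23  40  62  73  76  76  77  79  82  84  87  99 137 154 156 155 155 156 158]
 [ 82  78  66  30  37  53  63  75  77  76  77  79  81  84  85  87  89 103 137 153 154 155 158 161]
 [ 82  79  68  46  65  76  77  76  77  76  78  81  84  85  87  87  88  97 128 151 155 158 161 163]
 [ 78  80  71  62  76  76  75  75  77  78  81  83  86  86  88  87  88 105 148 155 158 161 163 165]
 [ 76  82  73  71  77  77  76  78  79  82  84  86  86  87  88  87  93 123 153 159 162 163 166 167]]
```

Run:
```python
from h import *
U=[(225,269.6),(226,268.8),(227,267.9),(228,267.1),(229,266.6)]
Lo=[(241.2,270),(240.1,272),(238.5,274),(237.6,275),(236.8,276),(234.7,278),(233.4,279),(232.4,280),(231.4,281),(229.7,282),(228.3,283),(226.6,284)]
pts=U+Lo; az=np.radians(187.6); k=np.linspace(0,2*np.pi,240)
P0=np.array([.5175,-.2381,.2334]); e=np.array([-np.sin(az),np.cos(az),0]); fw=-np.array([np.cos(az),np.sin(az),0])
def hull(p):
    t=p[0]; n=np.array([np.sin(t)*np.cos(az),np.sin(t)*np.sin(az),np.cos(t)]); f=np.cross(n,e)
    P=P0+p[1]*fw+p[2]*np.array([0,0,1])+p[3]*e
    X=np.vstack([P+h*n+.031*(np.cos(k)[:,None]*e+np.sin(k)[:,None]*f) for h in(.005,-.005)])
    return cv2.convexHull(proj("scene",X).astype(np.float32))
def F(p): 
    H=hull(p); return np.r_[[cv2.pointPolygonTest(H,q,True) for q in pts],p[1:]/np.array([.004,.004,.003])*.3]
for t0 in (25,35,45):
    r=least_squares(F,[np.radians(t0),0,0,0],diff_step=1e-3,x_scale=[.1,.003,.003,.003]); print(np.degrees(r.x[0]).round(2),(r.x[1:]*1e3).round(2),r.cost.round(3),r.fun.round(2))
for t in range(26,50,3):
    r=least_squares(lambda q:F(np.r_[np.radians(t),q]),[0,0,0],diff_step=1e-3,x_scale=.003); print(t,(r.x*1e3).round(1),r.cost.round(3))
```

```text
36.36 [-2.25  0.05  0.61] 0.213 [ 0.25  0.13 -0.09 -0.27 -0.22 -0.09  0.07  0.16  0.17  0.05  0.02  0.1
 -0.06 -0.25 -0.08 -0.14 -0.11 -0.17  0.    0.06]
36.39 [-1.67  0.91  1.35] 0.213 [ 0.25  0.14 -0.09 -0.27 -0.21 -0.09  0.07  0.16  0.17  0.05  0.02  0.1
 -0.06 -0.25 -0.08 -0.14 -0.11 -0.13  0.07  0.14]
36.37 [-1.98  0.45  0.96] 0.212 [ 0.25  0.14 -0.09 -0.27 -0.21 -0.09  0.07  0.16  0.17  0.05  0.02  0.1
 -0.06 -0.25 -0.08 -0.14 -0.11 -0.15  0.03  0.1 ]
26 [-12.3  -9.7  -3.7] 14.494
29 [-8.1 -5.  -0.5] 7.919
32 [-6.5 -4.1 -0.8] 3.054
35 [-3.4 -1.   0.6] 0.5
38 [-0.3  2.   1.1] 0.643
41 [3.4 5.8 1.4] 3.883
44 [6.2 8.5 1.7] 11.053
47 [ 9.6 12.4  3.6] 22.873
```

```bash
python3 -m jog '[[0.5,0,0,0,0],[0.5,0,0,0,0],[0.5,0,0,0,0],[0.5,0,0,0,0],[0.5,0,0,0,0],[0.5,0,0,0,0],[0.5,0,0,0,0],[0.5,0,0,0,0],[0.5,0,0,0,0],[0.5,0,0,0,0]]'
python3 - <<'E'
from h import *
go(.517,-.2374,.2225,7.6); print(np.abs(sensors.observe()["joint_vel"]).max())
cv2.imwrite('pics/fin.png',viewer.get_image("scene"))
E
```

```text
time: 23.3
tool_pos: [0.5175, -0.2381, 0.2234]
ee_rot: [0.0, 0.998, 0.066, -0.0]
ft_force: [-0.5, -0.3, -0.0]
gripper_width: 0.0593
t 23.3 p [ 0.5175 -0.2381  0.2234] az 7.61 tilt 0.01 w 0.0593 F [-0.51 -0.33 -0.02]
shift tool [-0.0004 -0.0007  0.0009] roll(rad) 0.0002
0.0010671110133989251
```

View pics/fin.png

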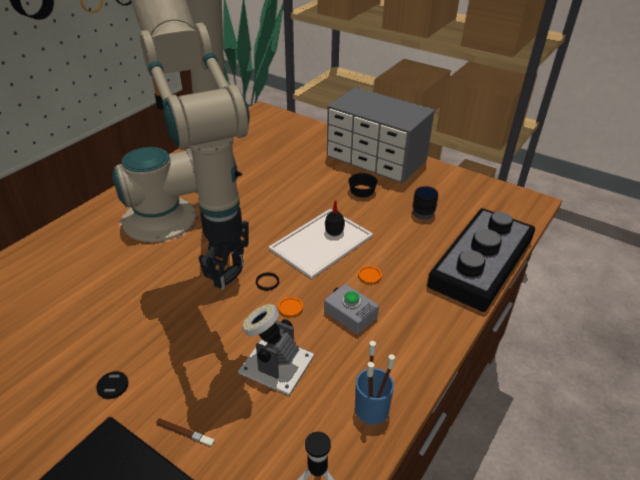

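The picture shows the filter tilted in the jaws at about (228,268) in front of the ring light (262,320). The blower, rings, box and camera are where they were at the start.

```bash
python3 -c "
from cell import workorder
print(workorder.sign_off())"
```

```text
the job is handed in; nothing more can be done
None
```

I handed the job in at about 23 s, with the filter still held steady in front of the lens. No verdict came back.

- **Button:** I pressed the green button with the shut fingers to z = 0.064 m at 11 N, which is fully down. No picture showed whether the ring light came on.
- **Pick-up:** I took the grey filter from the tray by its outer rim and lifted it clear. The fingertips pressed on the tray floor with about 11 N as they closed. The orange look-alikes and the empty step ring were left alone.
- **Tilting:** The tool can only point straight down, so I tilted the filter in the jaws. I pressed its far edge on the near top edge of the control box at a light grip, then tightened to 50 N and carried it to the view point.

**Last checks:**

| Check | Result | Allowed |
|---|---|---|
| Lens axis, fitted from the ring's LEDs | 55.4° above level, so 34.6° of filter tilt needed | – |
| Filter tilt, outline fit in the scene picture | 36.4°, about 2° off | 9.7° |
| Filter tilt, worked out from the press on the box | about 37° | – |
| Filter centre from the view point | about 2–3 mm | 15 mm |
| Fastest joint speed | 0.001 rad/s | – |

The final filter tilt comes from one camera, because the arm hid the filter in the top view. The ring-light height also disagreed: the network's points gave 0.131 m and the LED fit gave 0.142 m. I used the LED fit, and the view point it gave matched the network's view point in the top picture to within about 1–2 pixels.

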